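# Lift the truffle dish from its stand and turn it to the tray

### The arm

A 6-joint arm with a two-finger parallel gripper is mounted at the origin on the work surface. World frame = base frame: x ahead of the robot, y to its left, z up, the work surface at z = 0. Lengths are in m, angles in rad, forces in N, time in s.
With the tool pointing down it reaches from about 0.375 to 0.925 m from the base axis. Payload 5.7 kg.
Tool frame: the origin (TCP) lies on the centre line of the jaws, within the pads' length; the fingertips stand 25 mm ahead of it and the grasp point (between the pads) lies 6 mm ahead of it (robot.tip_reach is the distance from the TCP to the fingertips, in m); z points along the fingers, y is the direction in which the jaws open and shut (so a half turn about z gives the same grasp; the last joint's range is limited). The gripper opens to 85 mm and grips with 20 to 120 N. Pads are 22 mm wide; open, the fingers measure 114 mm over their backs; the gripper's body (76 mm by 85 mm) begins 54 mm behind the grasp point. The pads swing forward as they close: fully open they stand 13 mm farther back than shut.
Start: joints at [1.019, 0.359, 1.51, -0, 1.272, -0.115], TCP at [0.254, 0.544, 0.256] pointing down, gripper open.
Joint ranges: [-2.97, 2.97], [-1.01, 2.36], [0.21, 2.38], [-0.96, 4.11], [0.2, 2.71], [-2.98, 2.98]. Speed limits (rad/s): [2.39, 2.39, 3.14, 3.14, 3.14, 3.14].

### API

Orientations are given as a unit quaternion [x, y, z, w].
In Python, from bench import robot gives the robot as it stands.
- The arm moves only by the tool move_arm, never from a script. Its argument "increments" is a list of rows, each a list of 5 numbers: the opening, from -1 (shut) to 1 (fully open), then the shift along the tool's x, y, z in m, then the turn about the tool's z in degrees. In form: [[claw, tx, ty, tz, yaw], ...]. A call has 1 to 12 rows; each row is the pose to reach, as a shift and turn from the pose measured when the call began, along the tool's axes at that moment; what a row does not reach only later rows make up. A row lasts 1/8 s, in which the tool goes at most 62.5 mm and 10.7 degrees, less where a joint would pass 70% of its speed; a pose out of reach is approached as far as the arm can. A call with a gripper value outside its range is refused whole. The fingers move at their own pace and stop on an object; "squeeze" is the grip in N (left out, the last holds). Time passes only in rows, so rows that repeat a pose let the fingers close. It gives the time, the measured TCP pose, the force and the opening at its end, in the units of the state.
- robot.state(): the state, without advancing time (a new reading comes with each control period).
- robot.get_image(name): name is "scene" or "top"; returns a dict with "image" (400x640x3 uint8, red, green, blue), "fovy" (degrees; the focal length in pixels is half the picture's height over the tangent of half this angle, whatever the lens; pixels are square), "cx", "cy" (the principal point, pixels), "origin" and "orientation" of the camera in the world. Camera axes: x right, y down, z forward; pixel columns grow to the right and rows downward; lengths in m; the calibration is good to about 2 mm. A picture is of the moment at which its call begins. There is no depth.
- robot.close_job(): hands the job in, once; it reports no verdict.
The state is a dict: "t": time; "q": joint angles; "qd": joint speeds; "effort": joint torques, N m; "tool_pos": TCP position; "ee_rot": TCP orientation; "ft_force": force on the tool from outside, world axes, zero at the start; "moment": the same for the moment, N m; "opening": opening from 0.0 (shut) to 1.0 (fully open).
Only numpy, scipy, OpenCV 4.12 (cv2) and the standard library are available. Lean on these libraries where they do the work, as an engineer would, in place of code of your own. Each camera call takes 0.05 s, during which the arm holds its last target.

### The job

Take the truffle dish by the top edge of its upright plate, slide it straight up out of the slotted stand until it is well clear above the posts, then, staying more or less above the stand, turn it a quarter turn from the way it stood so that the dish points to the side where the baking tray lies. Keep the dish level and the loose truffle in the middle of it all the way, do not touch the truffle, and leave the ring cutter and the bowl alone. Finish still holding the dish up there, level and still, so that the cook at the tray can take the truffle: do not put it down or let go.

Things in the scene. Friction and masses are not known exactly. Their poses are not given: they have to be found in the camera images.
- stand: Fixed wooden stand: base slab 12 mm thick (165 mm along x, 120 along y), two upright slotted posts, tops 80 mm above the bench. Origin on the bench midway between the posts; z up; x (level) points from plate to dish as they stand at the start. Slots open at the top, facing along y; play 1.5 mm each way in x, 2 mm in y. The plate rests on the slab and leaves the slots after 68 mm of lift.
- dish_grip (a point): Loose truffle dish (0.18 to 0.36 kg): centre of the free part of its flat upright white plate, 22 mm below its top edge, 102 mm above its lower edge. Plate 8 mm thick (x), 70 wide (y), 124 high (z up); its upper 56 mm stand free above the posts. x points to the round dish fixed at its foot: diameter 110 mm, rim 28 mm above the plate's lower edge. Starts parallel to the stand's frame.
- dish_center (a point): Middle of the round dish, on its inner bottom: 66 mm along x from the grip point and 92 mm below it, same axes. Its inside (102 mm wide) rises 7 degrees out to radius 22 mm, then 15 degrees, then a 6 mm lip: the truffle stays in the middle unless the dish tilts over 7 degrees or is jerked.
- truffle_center (a point): Centre of the loose, hard round truffle ball, 30 mm in diameter, about 18 g, lying in the middle of the dish; it rolls freely.
- tray_mid (a point): Middle of the dark flat baking tray with biscuits (240 x 200 mm, 22 mm high, fixed), on the bench to the left or right of the stand; the clear tub of biscuits (258 x 220 mm, 111 mm high, fixed) is on the other side. Site 5 mm above the bench; z up. A milk bottle (170 mm high) and a jar stand over 200 mm beyond the stand (+x).
- cutter: Steel ring cutter, 72 mm in diameter, 35 mm high, loose; origin at the centre of its underside. Leave alone.
- bowl: White bowl, 100 mm across, 45 mm high, loose; origin at the centre of its underside. Leave alone.
Things that resemble listed ones, but are neither listed nor needed, are in the scene too. Leave any black, orange or red look-alike of the part that bears dish_grip alone.

How it is judged:
By the outcome, as a careful person would: the job done as asked, in the order asked, and still so for the second after the job is handed in, while the arm keeps its last pose, push and grip.
It also fails if it takes over 48 s, if anything falls off the work surface, if the arm or the gripper's body presses on something with over 40 N, if the wrist force passes 120 N, or if a joint passes its speed limit or range.

## Working session

There is one attempt and no reset: what is moved stays moved. The work goes in short steps, Python scripts to look and compute and a tool call to move; the robot and the scene stay as the last step left them, time stands still between calls to the robot, and variables do not carry over. Pictures are saved under pics/ and viewed, and the job is handed in when it is done.

Besides the shell and the picture viewer there is one more tool, called after "Call:" by a JSON object that holds its "name" and its "arguments". move_arm: Moves the arm, as the interface text tells. Its arguments: {"type":"object","properties":{"increments":{"type":"array","items":{"type":"array","items":{"type":"number"}}},"squeeze":{"type":"number"}},"required":["increments"]}

```bash
mkdir -p pics; ls; cat > h.py <<'E'
import numpy as np,cv2
from scipy.spatial.transform import Rotation as R
from bench import robot
def cam(n):
    d=robot.get_image(n);im=np.array(d['image'])
    return d,im
def save(im,f): cv2.imwrite('pics/'+f,cv2.cvtColor(np.ascontiguousarray(im),cv2.COLOR_RGB2BGR))
def f(d): return 200/np.tan(np.radians(d['fovy'])/2)
def ray(d,u,v):
    r=np.array([(u-d['cx'])/f(d),(v-d['cy'])/f(d),1.]);return R.from_quat(d['orientation']).apply(r)
def atz(d,u,v,z):
    r=ray(d,u,v);o=np.array(d['origin']);return o+r*(z-o[2])/r[2]
def proj(d,p):
    c=R.from_quat(d['orientation']).inv().apply(np.array(p)-d['origin']);return np.stack([c[...,0]/c[...,2]*f(d)+d['cx'],c[...,1]/c[...,2]*f(d)+d['cy']],-1)
E
python3 - <<'E'
from h import *
import pickle
for n in('scene','top'):
    d,im=cam(n);save(im,n+'1.png');pickle.dump(d,open(n+'1.pkl','wb'))
    print(n,d['origin'],d['orientation'],d['fovy'],d['cx'],d['cy'])
print(robot.state(),robot.tip_reach)
E
```

```text
pics
scene [ 0.99593886 -0.42663193  0.82815061] [ 0.83902645  0.39507085 -0.16951171 -0.33349574] 54.56214698436206 315.0547338335327 201.82242488442253
top [0.31931915 0.01669952 1.20542033] [-0.70449443  0.7066846  -0.04925826  0.04310572] 53.803135639475954 316.50455379896147 193.33768948680398
{'t': 0.1, 'q': array([ 1.01891041e+00,  3.59464471e-01,  1.51136107e+00,  7.43579573e-06,
        1.27252048e+00, -1.15112121e-01]), 'qd': array([-0.00114726, -0.00149515, -0.00225087,  0.00124031,  0.00136152,
        0.00144209]), 'effort': array([-1.80702045e-04, -5.28647661e+01, -2.79352766e+01, -1.64284538e-04,
        5.03663847e-03, -2.84234545e-06]), 'tool_pos': array([0.25350661, 0.5431547 , 0.25550484]), 'ee_rot': array([ 2.16656104e-01,  9.76247594e-01, -8.27218831e-04, -2.90340891e-04]), 'ft_force': array([ 0.14410369, -0.42175672,  0.45426646]), 'moment': array([-0.04637741,  0.05779398,  0.01117031]), 'opening': 0.9996200408299297} 0.025
```

View pics/scene1.png

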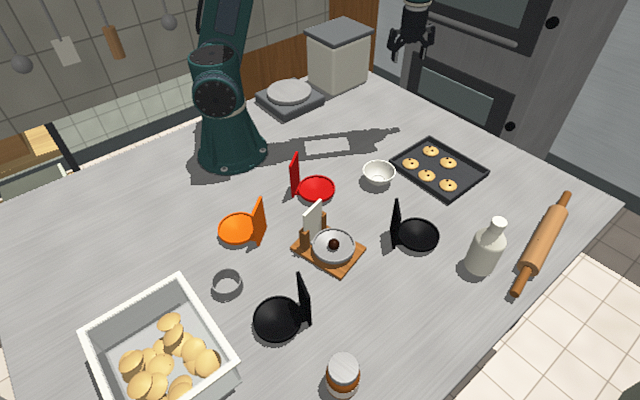

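View pics/top1.png

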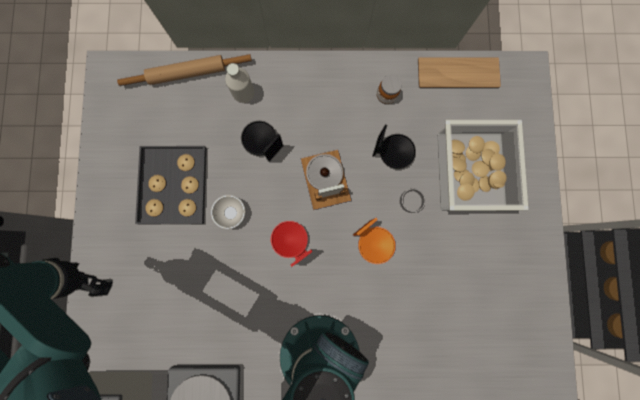

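The dish could be mistaken for the black ones at top (260,138) and (398,150), the red at (290,240) or the orange at (376,245). The white plate in the wooden stand at top (325,182), scene (325,235), fits the description. The tray is at top (172,185), the robot's left, and the tub is on the right. I'll check the choice with crops.

```bash
python3 - <<'E'
import cv2,numpy as np
a=cv2.imread('pics/scene1.png')[190:285,280:380];b=cv2.imread('pics/top1.png')[140:220,285:365]
cv2.imwrite('pics/c1.png',np.hstack([cv2.resize(a,(400,380),interpolation=2),cv2.resize(b,(380,380),interpolation=2)]))
E
```

```text
(no output)
```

View pics/c1.png

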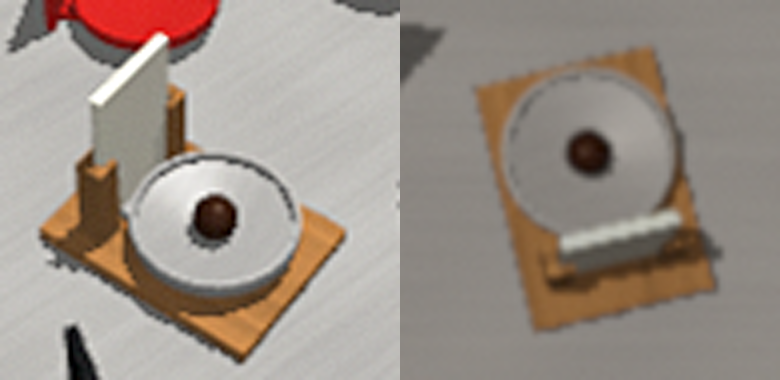

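```bash
cat > fit.py <<'E'
from h import *
import pickle
from scipy.optimize import least_squares
D={n:pickle.load(open(n+'1.pkl','rb')) for n in('scene','top')}
# local frame origin = plate centre on bench, x to dish
P={'a':(-.004,.035,.136),'b':(.004,.035,.136),'c':(-.004,-.035,.136),'d':(.004,-.035,.136)}
th=np.linspace(0,2*np.pi,60)
def T(p,L): return R.from_euler('z',p[2]).apply(np.atleast_2d(L))+[p[0],p[1],0]
def bb(im,m):
    ys,xs=np.nonzero(m);return xs.mean(),ys.mean()
tr={}
for n,box in(('scene',(318,230,350,258)),('top',(315,160,336,182))):
    im=np.array(D[n]['image']).astype(int);x0,y0,x1,y1=box
    s=im[y0:y1,x0:x1];m=(s.max(2)<90)&(s[...,0]>s[...,2]+8)
    u,v=bb(s,m);tr[n]=(u+x0,v+y0);print(n,'truffle',tr[n],m.sum())
obs=[('scene','c',(303.2,215)),('scene','d',(306,216.7)),('scene','b',(322,200)),('scene','a',(319.5,198.3)),
('top','a',(318.8,191.5)),('top','b',(318.2,189.3)),('top','d',(343.2,184.6)),('top','c',(344,187))]
def res(p):
    r=[]
    for n,k,uv in obs: r+=list((proj(D[n],T(p,P[k]))[0]-uv))
    for n in tr: r+=list(proj(D[n],T(p,(.066,0,.012+.010+.017)))[0]-tr[n])
    return np.array(r)
s=least_squares(res,[.5,0,0]);p=s.x
print(p,np.degrees(p[2]));print(res(p).round(1).reshape(-1,2))
dish=T(p,(.066,0,.022))[0];print('dish',dish)
for n in('scene','top'):
    im=cv2.resize(np.array(D[n]['image']),None,fx=6,fy=6,interpolation=cv2.INTER_CUBIC)
    def pl(L,c,cl=True):
        q=(proj(D[n],T(p,L))+.5)*6
        cv2.polylines(im,[q.round().astype(int)],cl,c,1)
    pl([P[k] for k in 'abdc'],(255,0,0))
    pl(np.c_[.066+.055*np.cos(th),.055*np.sin(th),0*th+.040],(0,255,0))
    pl([(-.004,-.035,.136),(-.004,-.035,.09)],(0,0,255),False)
    pl([(.004,-.035,.136),(.004,-.035,.09)],(0,0,255),False)
    c=(proj(D[n],T(p,(.03,0,.07)))[0]*6).astype(int)
    save(im[c[1]-290:c[1]+290,c[0]-300:c[0]+300],'ov_%s.png'%n)
np.save('pose.npy',p)
print('tray',atz(D['top'],172,185,.01),'bowl',atz(D['top'],228,212,.04),'cutter',atz(D['top'],412,200,.03))
E
python3 fit.py
```

```text
scene truffle (np.float64(333.3222222222222), np.float64(244.15555555555557)) 90
top truffle (np.float64(324.07575757575756), np.float64(171.8181818181818)) 66
[ 0.47676928 -0.03268958  0.23068881] 13.217495409253049
[[-1.3 -0.8]
 [-1.5 -1. ]
 [ 0.1 -1.1]
 [ 0.  -0.8]
 [ 0.1  0. ]
 [ 0.  -0.6]
 [-0.2 -1.7]
 [-0.3 -1.3]
 [ 0.2 -0.6]
 [ 0.3 -1. ]]
dish [ 0.54102089 -0.01759881  0.022     ]
tray [0.5033007  0.44775748 0.01      ] bowl [0.4175093  0.26825736 0.04      ] cutter [ 0.45289664 -0.28093836  0.03      ]
```

View pics/ov_scene.png

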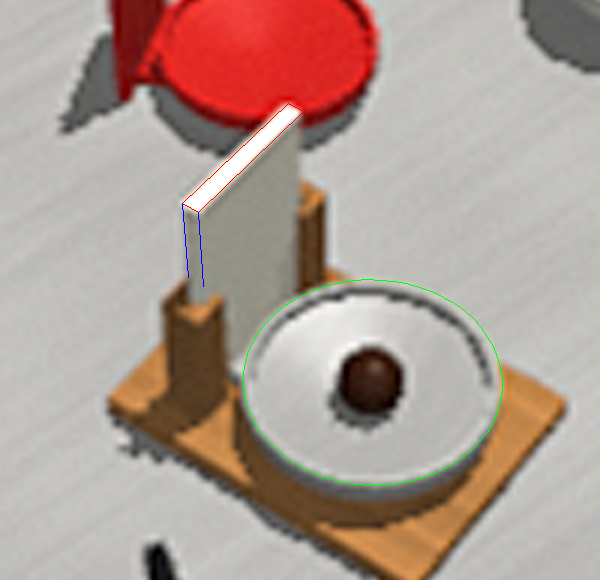

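View pics/ov_top.png

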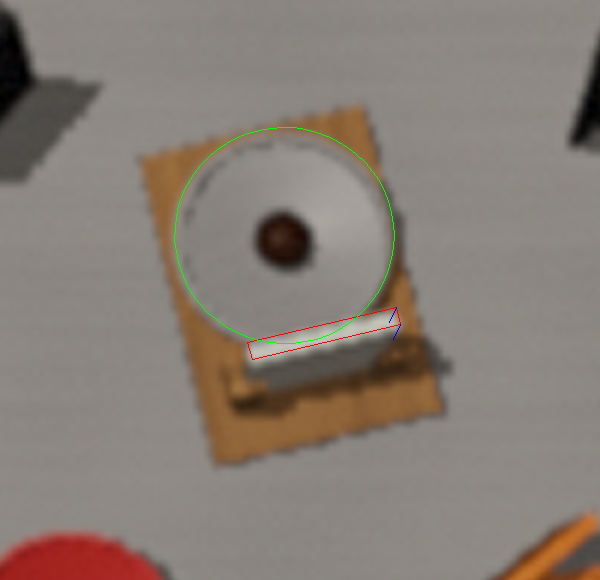

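The overlays agree with the description: the plate's top edge and the dish rim lie on the model within about 1 px, and the dish points +x at yaw about 13°. The top view suggests the plate may be about 1 mm nearer the base than the fit says. The tray is at y = +0.45, so the dish needs a +90° turn about world z, which is −90° of tool yaw.

```bash
cat >> h.py <<'E'
def delta(target,yaw_deg=None):
    s=robot.state();r=R.from_quat(s['ee_rot']);M=r.as_matrix()
    y=np.degrees(np.arctan2(M[1,1],M[0,1]))
    print('t',s['t'],'tcp',s['tool_pos'].round(4),'yaw_y',round(y,2),'tilt',np.degrees(np.arccos(-M[2,2])).round(3),'zax',M[:,2].round(4),'F',s['ft_force'].round(2),'M',s['moment'].round(3),'op',round(s['opening'],3),'q',s['q'].round(2))
    if target is not None:
        print('shift mm',(r.inv().apply(np.array(target)-s['tool_pos'])*1000).round(1),'turn',None if yaw_deg is None else round(-(yaw_deg-y),2))
E
python3 - <<'E'
from h import *
delta([.4763,-.0328,.230],13.2)
# yaw check from slab edges, z=.012 (top view, zoom crop px)
import pickle;D=pickle.load(open('top1.pkl','rb'))
p=np.load('pose.npy');c=R.from_euler('z',p[2]).apply([.03,0,.07])+[p[0],p[1],0]
o=(proj(D,c)*6).astype(int)-[300,290]
W=[atz(D,*((np.array(a)+o)/6-.5),.012)[:2] for a in((140,157),(365,107),(442,412),(217,465))]
print(np.array(W).round(4));
for i,j in((3,0),(2,1),(1,0),(2,3)):
    v=W[j]-W[i];print(np.linalg.norm(v).round(4),np.degrees(np.arctan2(v[1],v[0])).round(2))
E
```

```text
t 0.1 tcp [0.2535 0.5432 0.2555] yaw_y 64.97 tilt 0.1 zax [-9.0e-04 -1.5e-03 -1.0e+00] F [ 0.14 -0.42  0.45] M [-0.046  0.058  0.011] op 1.0 q [ 1.02  0.36  1.51  0.    1.27 -0.12]
shift mm [-445.5 -427.6   26.2] turn 51.77
[[ 0.5869  0.0556]
 [ 0.6131 -0.0606]
 [ 0.4544 -0.0981]
 [ 0.4277  0.0163]]
0.164 13.84
0.1631 13.28
0.1191 102.69
0.1175 103.13
```

Call:
{"name": "move_arm", "arguments": {"increments": [[1,-20,-20,0,0]]}}

```text
t: 0.22
tool_pos: [0.2751, 0.4871, 0.2559]
ee_rot: [0.215, 0.977, 0.0, -0.0]
ft_force: [1.0, 0.4, -0.7]
opening: 0.998
```

That row was in millimetres where the tool takes metres. The per-row limit kept it to a harmless 60 mm move in free air, in roughly the right direction. From here I'll write metres.

```bash
python3 -c "
from h import *
delta([.4763,-.0328,.230],13.2)"
```

```text
t 0.225 tcp [0.2751 0.4871 0.2559] yaw_y 65.18 tilt 0.036 zax [-4.e-04  5.e-04 -1.e+00] F [ 0.97  0.4  -0.65] M [-0.031 -0.025  0.077] op 0.998 q [ 0.93  0.3   1.6   0.    1.24 -0.21]
shift mm [-400.9 -387.4   25.6] turn 51.98
```

Call:
{"name": "move_arm", "arguments": {"increments": [[1,-0.03,-0.03,0,4],[1,-0.07,-0.067,0,9],[1,-0.11,-0.106,0,14],[1,-0.15,-0.145,0,19.5],[1,-0.19,-0.184,0,25],[1,-0.23,-0.222,0,30],[1,-0.27,-0.261,0,35],[1,-0.31,-0.3,0.005,40],[1,-0.345,-0.334,0.01,45],[1,-0.375,-0.362,0.018,49],[1,-0.393,-0.38,0.023,51],[1,-0.401,-0.3874,0.0256,52]]}}

```text
t: 1.72
tool_pos: [0.4765, -0.034, 0.2294]
ee_rot: [0.622, 0.783, -0.0, -0.001]
ft_force: [-0.0, 0.2, -0.2]
opening: 0.999
```

Call:
{"name": "move_arm", "arguments": {"increments": [[1,0,0,0,0],[1,0,0,0,0]]}}

```text
t: 1.98
tool_pos: [0.476, -0.0331, 0.2294]
ee_rot: [0.622, 0.783, -0.0, -0.001]
ft_force: [0.0, -0.0, -0.1]
opening: 0.998
```

```bash
python3 - <<'E'
from h import *
delta([.4763,-.0328,.120],13.2)
for n in('scene','top'):
    d,im=cam(n);save(im,n+'2.png')
    if n=='scene': a=im[130:290,240:400]
    else: b=im[110:270,245:405]
save(np.hstack([cv2.resize(a,(400,400)),cv2.resize(b,(400,400))]),'c2.png')
E
```

```text
t 1.975 tcp [ 0.476  -0.0331  0.2294] yaw_y 13.11 tilt 0.125 zax [-0.0019  0.0011 -1.    ] F [ 0.04 -0.   -0.14] M [ 0.013  0.06  -0.015] op 0.998 q [-0.21  0.21  1.8   0.    1.13 -0.44]
shift mm [1.000e-01 5.000e-01 1.094e+02] turn -0.09
```

View pics/c2.png

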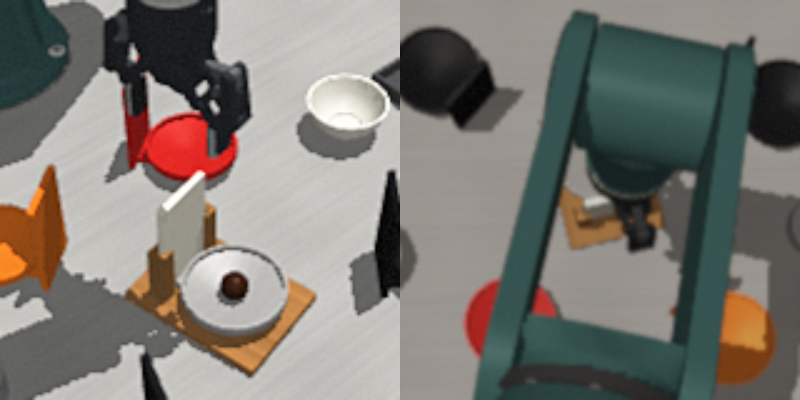

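Call:
{"name": "move_arm", "arguments": {"increments": [[1,0,0,0.012,0],[1,0,0,0.03,0],[1,0,0,0.048,0],[1,0,0,0.062,0],[1,0,0,0.068,0],[1,0,0,0.07,0],[0.2,0,0,0.07,0],[-0.3,0,0,0.07,0],[-0.3,0,0,0.07,0],[-0.3,0,0,0.07,0],[-0.3,0,0,0.07,0],[-0.3,0,0,0.07,0]], "squeeze": 20}}

```text
t: 3.58
tool_pos: [0.4761, -0.033, 0.1596]
ee_rot: [0.622, 0.783, -0.0, -0.001]
ft_force: [1.5, 0.2, 0.1]
opening: 0.349
```

```bash
python3 - <<'E'
from h import *
delta([.4763,-.0328,.120],13.2)
d,im=cam('scene');save(cv2.resize(im[150:280,250:400],(750,600)),'s3.png') if 0 else save(cv2.resize(im[155:275,250:400],(750,600),interpolation=cv2.INTER_CUBIC),'s3.png')
E
```

```text
t 3.575 tcp [ 0.4761 -0.033   0.1596] yaw_y 13.13 tilt 0.088 zax [-1.2e-03  9.0e-04 -1.0e+00] F [1.49 0.21 0.07] M [-0.019  0.015  0.012] op 0.349 q [-0.21  0.31  1.88  0.    0.96 -0.44]
shift mm [ 0.1  0.3 39.6] turn -0.07
```

View pics/s3.png

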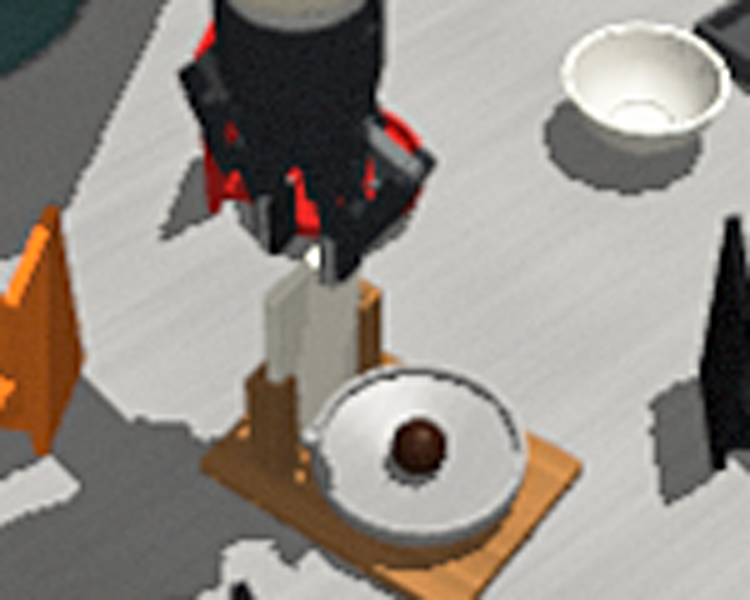

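Call:
{"name": "move_arm", "arguments": {"increments": [[-0.3,0,0,0.005,0],[-0.3,0,0,0.012,0],[-0.3,0,0,0.019,0],[-0.3,0,0,0.026,0],[-0.3,0,0,0.033,0],[-0.3,0,0,0.038,0],[-0.3,0,0,0.0395,0],[-0.3,0,0,0.0395,0],[-0.3,0,0,0.0395,0]]}}

```text
t: 4.75
tool_pos: [0.4762, -0.033, 0.1203]
ee_rot: [0.622, 0.783, 0.0, -0.001]
ft_force: [0.1, 0.3, -0.6]
opening: 0.352
```

```bash
python3 - <<'E'
from h import *
delta([.4763,-.0328,.120],13.2)
d,im=cam('scene');save(cv2.resize(im[155:275,250:400],(750,600),interpolation=cv2.INTER_CUBIC),'s4.png')
E
```

```text
t 4.75 tcp [ 0.4762 -0.033   0.1203] yaw_y 13.13 tilt 0.063 zax [-8.e-04  8.e-04 -1.e+00] F [ 0.13  0.35 -0.57] M [ 0.036 -0.055  0.018] op 0.352 q [-0.21  0.37  1.92  0.    0.86 -0.44]
shift mm [0.2 0.1 0.3] turn -0.07
```

View pics/s4.png

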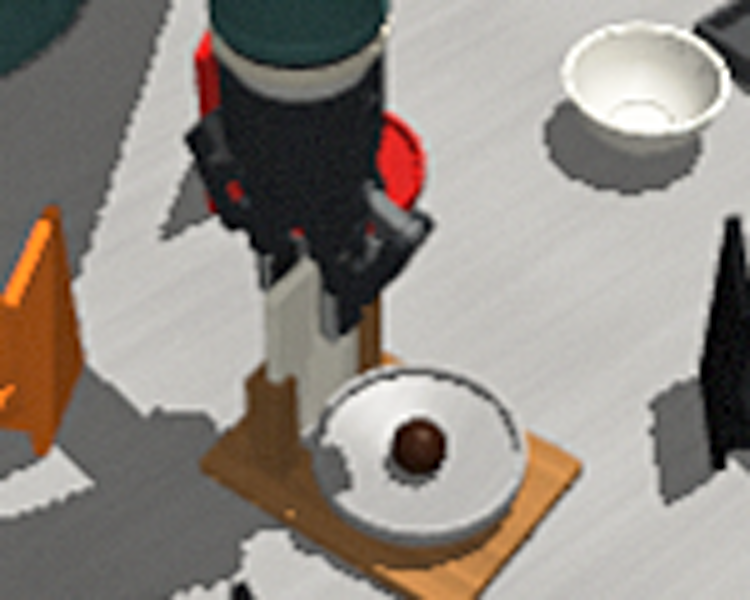

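Call:
{"name": "move_arm", "arguments": {"increments": [[-0.45,0,0,0,0],[-0.55,0,0,0,0],[-0.62,0,0,0,0],[-0.66,0,0,0,0],[-0.7,0,0,0,0],[-0.73,0,0,0,0],[-0.76,0,0,0,0],[-0.78,0,0,0,0]], "squeeze": 20}}

```text
t: 5.8
tool_pos: [0.4764, -0.033, 0.1204]
ee_rot: [0.622, 0.783, 0.0, -0.0]
ft_force: [1.3, -0.9, 0.1]
opening: 0.11
```

```bash
python3 - <<'E'
from h import *
delta([.4763,-.0328,.120],13.2)
E
```

```text
t 5.8 tcp [ 0.4764 -0.033   0.1204] yaw_y 13.13 tilt 0.054 zax [-5.e-04  8.e-04 -1.e+00] F [ 1.32 -0.89  0.11] M [ 0.006 -0.151 -0.007] op 0.11 q [-0.21  0.37  1.92  0.    0.86 -0.44]
shift mm [ 0.2 -0.   0.4] turn -0.07
```

Call:
{"name": "move_arm", "arguments": {"increments": [[-0.8,0,0,0,0],[-0.82,0,0,0,0],[-0.85,0,0,0,0],[-0.9,0,0,0,0],[-1,0,0,0,0],[-1,0,0,0,0]], "squeeze": 25}}

```text
t: 6.55
tool_pos: [0.4765, -0.033, 0.1204]
ee_rot: [0.622, 0.783, 0.0, -0.0]
ft_force: [0.7, -0.4, -0.6]
opening: 0.094
```

```bash
python3 - <<'E'
from h import *
for i in range(3): delta([.4763,-.0328,.120],13.2); d,im=cam('scene')
save(cv2.resize(im[155:275,250:400],(750,600),interpolation=cv2.INTER_CUBIC),'s5.png')
E
```

```text
t 6.55 tcp [ 0.4765 -0.033   0.1204] yaw_y 13.13 tilt 0.042 zax [-2.e-04  7.e-04 -1.e+00] F [ 0.73 -0.37 -0.57] M [ 0.033 -0.226 -0.02 ] op 0.094 q [-0.21  0.37  1.92  0.    0.86 -0.44]
shift mm [ 0.3 -0.2  0.4] turn -0.07
t 6.6 tcp [ 0.4765 -0.033   0.1204] yaw_y 13.13 tilt 0.042 zax [-2.e-04  7.e-04 -1.e+00] F [1.32 0.05 0.58] M [-0.003 -0.208  0.059] op 0.086 q [-0.21  0.37  1.92  0.    0.86 -0.44]
shift mm [ 0.3 -0.2  0.4] turn -0.07
t 6.65 tcp [ 0.4765 -0.033   0.1204] yaw_y 13.13 tilt 0.041 zax [-1.e-04  7.e-04 -1.e+00] F [1.65 0.79 0.84] M [ 0.013 -0.253 -0.054] op 0.091 q [-0.21  0.37  1.92  0.    0.86 -0.44]
shift mm [ 0.3 -0.2  0.4] turn -0.07
```

View pics/s5.png

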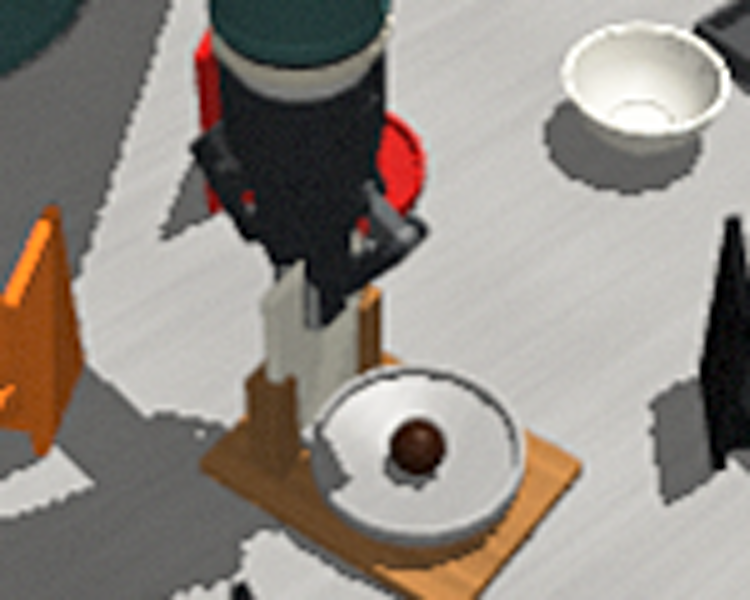

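Call:
{"name": "move_arm", "arguments": {"increments": [[-1,0,0,0,0],[-1,0,0,0,0],[-1,0,0,0,0]], "squeeze": 60}}

```text
t: 7.08
tool_pos: [0.4765, -0.033, 0.1205]
ee_rot: [0.622, 0.783, 0.0, -0.0]
ft_force: [1.4, 0.5, 2.3]
opening: 0.086
```

```bash
python3 - <<'E'
from h import *
delta([.4763,-.0328,.120],13.2)
d,im=cam('scene')
save(cv2.resize(im[155:275,250:400],(750,600),interpolation=cv2.INTER_CUBIC),'s6.png')
delta(None)
E
```

```text
t 7.075 tcp [ 0.4765 -0.033   0.1205] yaw_y 13.13 tilt 0.04 zax [-2.e-04  7.e-04 -1.e+00] F [1.35 0.53 2.28] M [ 0.012 -0.042  0.011] op 0.086 q [-0.21  0.37  1.92  0.    0.86 -0.44]
shift mm [ 0.3 -0.2  0.5] turn -0.07
t 7.125 tcp [ 0.4765 -0.033   0.1205] yaw_y 13.13 tilt 0.042 zax [-2.e-04  7.e-04 -1.e+00] F [ 0.85 -0.21  1.8 ] M [ 0.054 -0.099  0.009] op 0.084 q [-0.21  0.37  1.92  0.    0.86 -0.44]
```

View pics/s6.png

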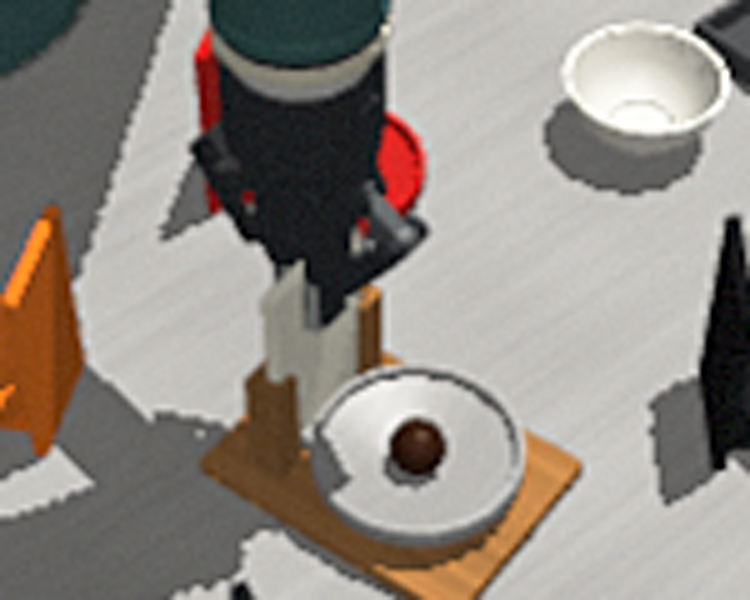

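Call:
{"name": "move_arm", "arguments": {"increments": [[-1,0,0,-0.0005,0],[-1,0,0,-0.0015,0],[-1,0,0,-0.003,0],[-1,0,0,-0.0045,0],[-1,0,0,-0.006,0],[-1,0,0,-0.007,0],[-1,0,0,-0.0075,0],[-1,0,0,-0.0075,0]], "squeeze": 80}}

```text
t: 8.12
tool_pos: [0.4765, -0.0331, 0.128]
ee_rot: [0.622, 0.783, 0.0, -0.0]
ft_force: [-0.4, 0.3, -4.4]
opening: 0.087
```

```bash
python3 - <<'E'
from h import *
delta([.4763,-.0328,.120],13.2)
d,im=cam('scene')
save(cv2.resize(im[155:275,250:400],(750,600),interpolation=cv2.INTER_CUBIC),'s7.png')
delta(None)
E
```

```text
t 8.125 tcp [ 0.4765 -0.0331  0.128 ] yaw_y 13.13 tilt 0.039 zax [-1.e-04  7.e-04 -1.e+00] F [-0.37  0.31 -4.37] M [-0.025  0.116  0.016] op 0.087 q [-0.21  0.35  1.91  0.    0.88 -0.44]
shift mm [ 0.3 -0.2  8. ] turn -0.07
t 8.175 tcp [ 0.4765 -0.033   0.128 ] yaw_y 13.13 tilt 0.042 zax [-2.e-04  7.e-04 -1.e+00] F [ 1.1  -0.92 -3.18] M [-0.056  0.078  0.029] op 0.083 q [-0.21  0.35  1.91  0.    0.88 -0.44]
```

View pics/s7.png

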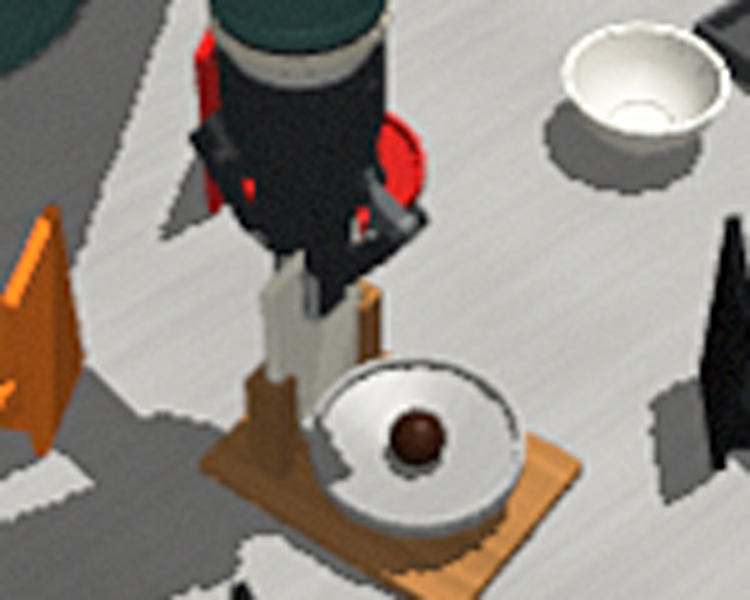

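Free in the slots: weight is about 4 N, side force about 1 N, and the truffle is in the middle at crop (417,438). I'll continue the lift.

Call:
{"name": "move_arm", "arguments": {"increments": [[-1,0,0,-0.001,0],[-1,0,0,-0.003,0],[-1,0,0,-0.006,0],[-1,0,0,-0.01,0],[-1,0,0,-0.0145,0],[-1,0,0,-0.019,0],[-1,0,0,-0.0235,0],[-1,0,0,-0.028,0],[-1,0,0,-0.032,0],[-1,0,0,-0.035,0],[-1,0,0,-0.037,0],[-1,0,0,-0.038,0]]}}

```text
t: 9.68
tool_pos: [0.4765, -0.0331, 0.1661]
ee_rot: [0.622, 0.783, 0.0, -0.0]
ft_force: [-0.1, 0.2, -3.3]
opening: 0.082
```

```bash
python3 - <<'E'
from h import *
delta([.4765,-.033,.250],13.2)
d,im=cam('scene')
save(cv2.resize(im[135:275,240:400],(685,600),interpolation=cv2.INTER_CUBIC),'s8.png')
E
```

```text
t 9.675 tcp [ 0.4765 -0.0331  0.1661] yaw_y 13.13 tilt 0.041 zax [-2.e-04  7.e-04 -1.e+00] F [-0.15  0.23 -3.28] M [-0.009  0.052  0.029] op 0.082 q [-0.21  0.3   1.87  0.    0.97 -0.44]
shift mm [  0.1   0.  -83.9] turn -0.07
```

View pics/s8.png

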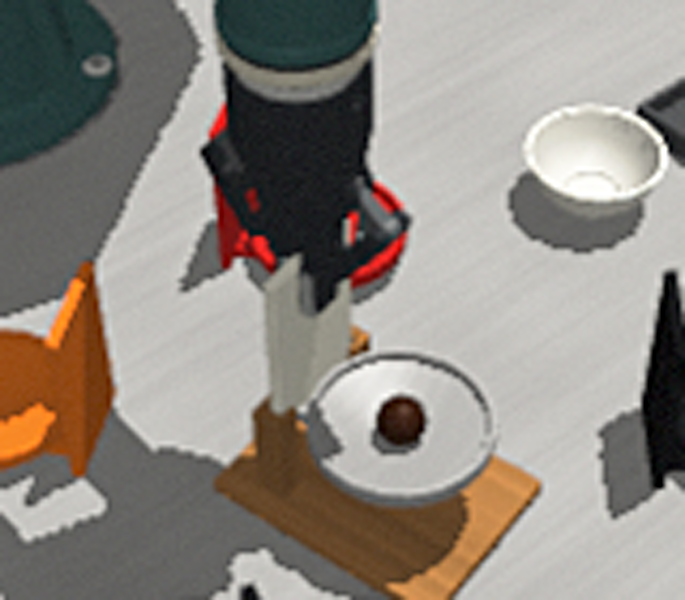

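Rising cleanly: the truffle is centred at crop (401,419) and side forces are near zero. I'll raise it 86 mm more.

Call:
{"name": "move_arm", "arguments": {"increments": [[-1,0,0,-0.001,0],[-1,0,0,-0.003,0],[-1,0,0,-0.006,0],[-1,0,0,-0.01,0],[-1,0,0,-0.0145,0],[-1,0,0,-0.019,0],[-1,0,0,-0.0235,0],[-1,0,0,-0.028,0],[-1,0,0,-0.032,0],[-1,0,0,-0.035,0],[-1,0,0,-0.037,0],[-1,0,0,-0.038,0]]}}

```text
t: 11.22
tool_pos: [0.4765, -0.0331, 0.2042]
ee_rot: [0.622, 0.783, 0.0, -0.0]
ft_force: [0.5, 0.6, -2.6]
opening: 0.082
```

Call:
{"name": "move_arm", "arguments": {"increments": [[-1,0,0,-0.001,0],[-1,0,0,-0.003,0],[-1,0,0,-0.007,0],[-1,0,0,-0.012,0],[-1,0,0,-0.018,0],[-1,0,0,-0.024,0],[-1,0,0,-0.03,0],[-1,0,0,-0.036,0],[-1,0,0,-0.041,0],[-1,0,0,-0.045,0],[-1,0,0,-0.047,0],[-1,0,0,-0.048,0]]}}

```text
t: 12.72
tool_pos: [0.4765, -0.0331, 0.2522]
ee_rot: [0.622, 0.783, 0.0, -0.0]
ft_force: [-0.7, -0.0, -1.4]
opening: 0.084
```

```bash
python3 - <<'E'
from h import *
delta([.4765,-.033,.250],13.2)
d,im=cam('scene')
save(cv2.resize(im[95:275,220:400],(600,600),interpolation=cv2.INTER_CUBIC),'s9.png')
E
```

```text
t 12.725 tcp [ 0.4765 -0.0331  0.2522] yaw_y 13.13 tilt 0.04 zax [-1.e-04  7.e-04 -1.e+00] F [-0.73 -0.05 -1.38] M [-0.035  0.089  0.033] op 0.084 q [-0.21  0.19  1.77  0.    1.19 -0.44]
shift mm [0.1 0.  2.2] turn -0.07
```

View pics/s9.png

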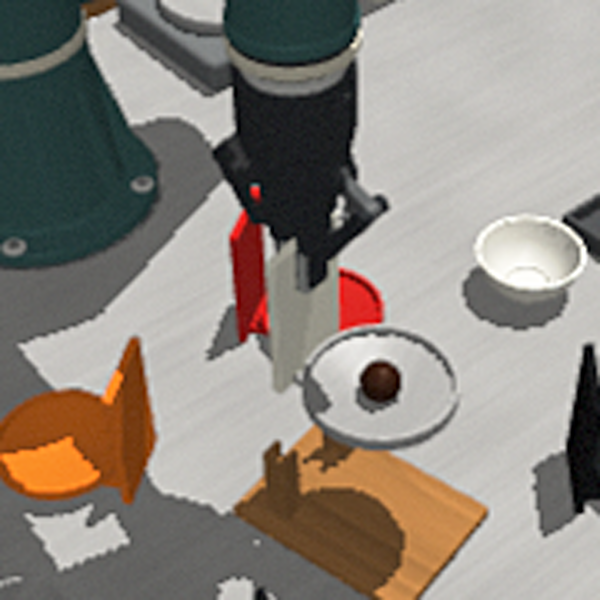

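The dish is clear: lower edge near 144 mm against 80 mm posts, truffle centred at crop (380,382). Now the turn of −90° tool yaw, in four smooth parts.

Call:
{"name": "move_arm", "arguments": {"increments": [[-1,0,0,0,-0.4],[-1,0,0,0,-1.4],[-1,0,0,0,-3],[-1,0,0,0,-5.2],[-1,0,0,0,-7.8],[-1,0,0,0,-10.6],[-1,0,0,0,-13.4],[-1,0,0,0,-16.2],[-1,0,0,0,-18.6],[-1,0,0,0,-20.6],[-1,0,0,0,-21.9],[-1,0,0,0,-22.5]]}}

```text
t: 14.28
tool_pos: [0.4765, -0.0331, 0.2523]
ee_rot: [0.457, 0.89, 0.0, -0.0]
ft_force: [0.5, 0.3, -3.1]
opening: 0.085
```

```bash
python3 - <<'E'
from h import *
delta([.4765,-.033,.2522],103.2)
d,im=cam('scene')
save(cv2.resize(im[95:275,220:400],(600,600),interpolation=cv2.INTER_CUBIC),'s10.png')
E
```

```text
t 14.275 tcp [ 0.4765 -0.0331  0.2523] yaw_y 35.67 tilt 0.038 zax [-2.e-04  7.e-04 -1.e+00] F [ 0.52  0.29 -3.14] M [-0.065  0.07  -0.001] op 0.085 q [-0.21  0.19  1.77  0.    1.19 -0.84]
shift mm [0.1 0.1 0.1] turn -67.53
```

View pics/s10.png

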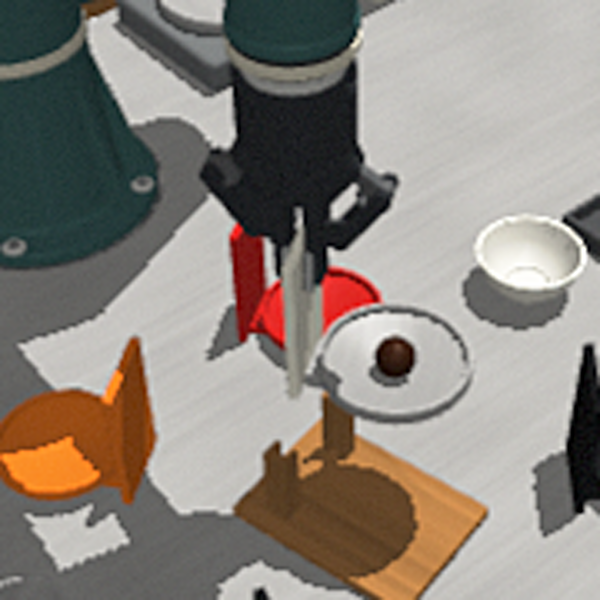

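The truffle is still in the middle, at crop (395,357). I'll continue the turn.

Call:
{"name": "move_arm", "arguments": {"increments": [[-1,0,0,0,-0.4],[-1,0,0,0,-1.4],[-1,0,0,0,-3],[-1,0,0,0,-5.2],[-1,0,0,0,-7.8],[-1,0,0,0,-10.6],[-1,0,0,0,-13.4],[-1,0,0,0,-16.2],[-1,0,0,0,-18.6],[-1,0,0,0,-20.6],[-1,0,0,0,-21.9],[-1,0,0,0,-22.5]]}}

```text
t: 15.82
tool_pos: [0.4765, -0.0331, 0.2522]
ee_rot: [0.274, 0.962, 0.0, -0.0]
ft_force: [-1.1, 0.0, -2.1]
opening: 0.082
```

Call:
{"name": "move_arm", "arguments": {"increments": [[-1,0,0,0,-0.4],[-1,0,0,0,-1.4],[-1,0,0,0,-3],[-1,0,0,0,-5.2],[-1,0,0,0,-7.8],[-1,0,0,0,-10.6],[-1,0,0,0,-13.4],[-1,0,0,0,-16.2],[-1,0,0,0,-18.6],[-1,0,0,0,-20.6],[-1,0,0,0,-21.9],[-1,0,0,0,-22.5]]}}

```text
t: 17.32
tool_pos: [0.4765, -0.0332, 0.2523]
ee_rot: [0.081, 0.997, 0.0, -0.0]
ft_force: [0.1, -0.8, -3.1]
opening: 0.088
```

```bash
python3 - <<'E'
from h import *
delta([.4765,-.033,.2522],103.2)
d,im=cam('scene')
save(cv2.resize(im[95:275,220:400],(600,600),interpolation=cv2.INTER_CUBIC),'s11.png')
E
```

```text
t 17.325 tcp [ 0.4765 -0.0332  0.2523] yaw_y 80.76 tilt 0.037 zax [-1.e-04  6.e-04 -1.e+00] F [ 0.14 -0.8  -3.07] M [-0.109  0.047 -0.012] op 0.088 q [-0.21  0.19  1.77  0.    1.19 -1.62]
shift mm [0.1 0.2 0.1] turn -22.44
```

View pics/s11.png

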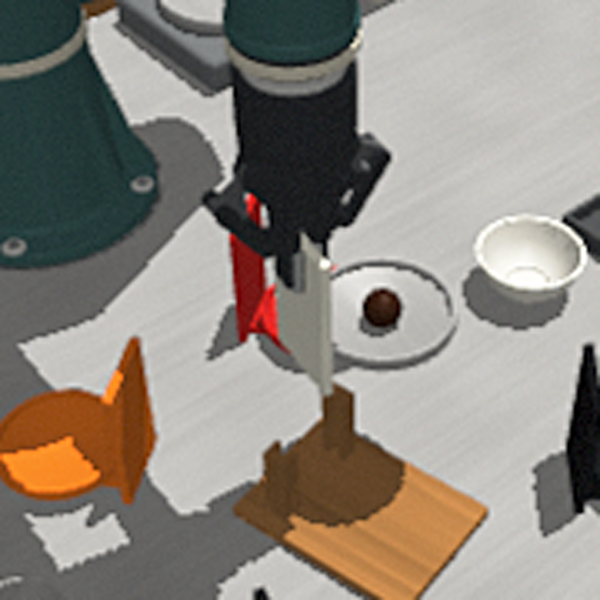

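Call:
{"name": "move_arm", "arguments": {"increments": [[-1,0,0,0,-0.4],[-1,0,0,0,-1.4],[-1,0,0,0,-3],[-1,0,0,0,-5.2],[-1,0,0,0,-7.8],[-1,0,0,0,-10.6],[-1,0,0,0,-13.4],[-1,0,0,0,-16.2],[-1,0,0,0,-18.6],[-1,0,0,0,-20.6],[-1,0,0,0,-21.9],[-1,0,0,0,-22.5]]}}

```text
t: 18.88
tool_pos: [0.4766, -0.0331, 0.2523]
ee_rot: [-0.116, 0.993, 0.0, -0.0]
ft_force: [-0.5, 0.1, -2.2]
opening: 0.085
```

Call:
{"name": "move_arm", "arguments": {"increments": [[-1,0,0,0,0],[-1,0,0,0,0],[-1,0,0,0,0],[-1,0,0,0,0],[-1,0,0,0,0],[-1,0,0,0,0],[-1,0,0,0,0],[-1,0,0,0,0],[-1,0,0,0,0],[-1,0,0,0,0]]}}

```text
t: 20.12
tool_pos: [0.4765, -0.0331, 0.2523]
ee_rot: [-0.116, 0.993, 0.0, -0.0]
ft_force: [0.5, -0.7, -3.7]
opening: 0.086
```

```bash
python3 - <<'E'
from h import *
delta([.4765,-.033,.2522],103.2)
d,im=cam('scene');s=robot.state();print(abs(s['qd']).max())
# overlay rim, expected: grip at TCP+(-.006 z)
big=cv2.resize(im[95:275,220:400],(600,600),interpolation=cv2.INTER_CUBIC);k=600/180
M=R.from_quat(s['ee_rot']).as_matrix();ang=np.arctan2(M[1,1],M[0,1])
g=s['tool_pos']+[0,0,-.0065]
th=np.linspace(0,2*np.pi,80)
def tl(roll,L): return R.from_euler('z',ang).apply(L)+g
def pl(L,c):
    q=((proj(d,tl(0,np.array(L)))-[220,95]+.5)*k).round().astype(int);cv2.polylines(big,[q],True,c,1)
pl(np.c_[.066+.055*np.cos(th),.055*np.sin(th),0*th-.102+.028],(0,255,0))
pl([(-.004,-.035,.022),(-.004,.035,.022),(-.004,.035,-.102),(-.004,-.035,-.102)],(255,0,255))
save(big,'s12.png')
d,im=cam('top');save(im,'t12.png');d,im=cam('scene');save(im,'s12f.png')
E
```

```text
t 20.125 tcp [ 0.4765 -0.0331  0.2523] yaw_y 103.31 tilt 0.039 zax [-1.e-04  7.e-04 -1.e+00] F [ 0.46 -0.66 -3.72] M [-0.097 -0.034 -0.002] op 0.086 q [-0.21  0.19  1.77  0.    1.19 -2.02]
shift mm [-0.   0.1  0.1] turn 0.11
0.014383950748324537
```

View pics/s12.png

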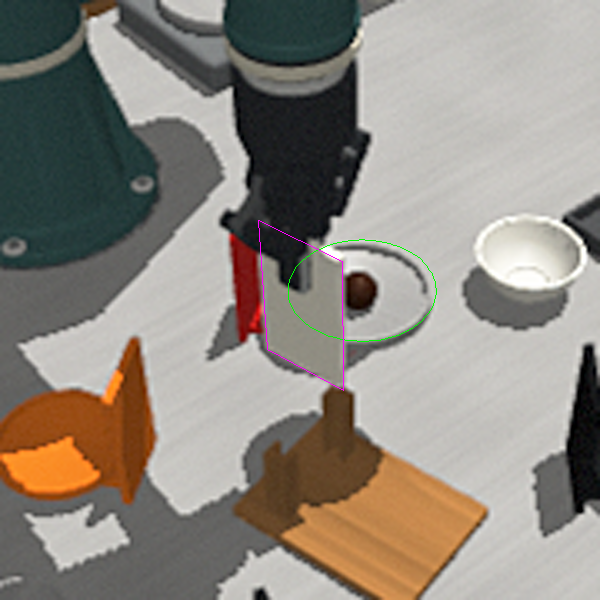

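View pics/t12.png

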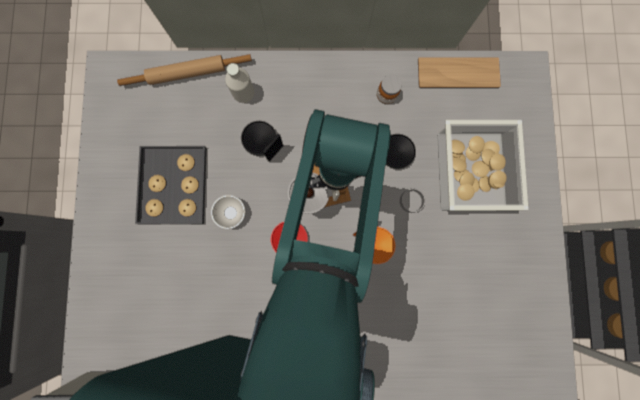

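View pics/s12f.png

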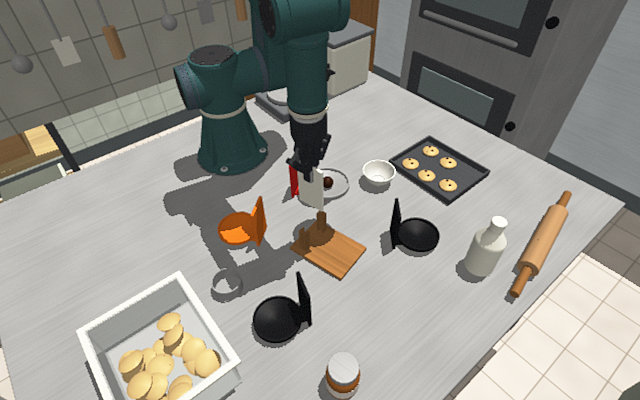

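Overall right. The rim looks slightly low against the overlay, so I'll zoom in to check level.

```bash
python3 - <<'E'
from h import *
d,im=cam('scene');s=robot.state()
k=10;x0,y0=290,155
big0=cv2.resize(im[y0:y0+58,x0:x0+75],None,fx=k,fy=k,interpolation=cv2.INTER_CUBIC)
M=R.from_quat(s['ee_rot']).as_matrix();ang=np.arctan2(M[1,1],M[0,1])
g=s['tool_pos']+[0,0,-.0065];th=np.linspace(0,2*np.pi,80)
rim=np.c_[.066+.055*np.cos(th),.055*np.sin(th),0*th-.074]
for t,c in((0,(0,255,0)),(3,(255,0,0)),(-3,(0,0,255))):
    L=R.from_euler('z',ang).apply(R.from_euler('y',t,degrees=True).apply(rim))+g
    pt=np.array([(-.004,-.035,.022),(-.004,.035,.022),(-.004,.035,-.102),(-.004,-.035,-.102)])
    for X in(L,R.from_euler('z',ang).apply(R.from_euler('y',t,degrees=True).apply(pt))+g):
        q=((proj(d,X)-[x0,y0]+.5)*k).round().astype(int);cv2.polylines(big0,[q],True,c,1)
save(big0,'s13.png')
E
```

```text
(no output)
```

View pics/s13.png

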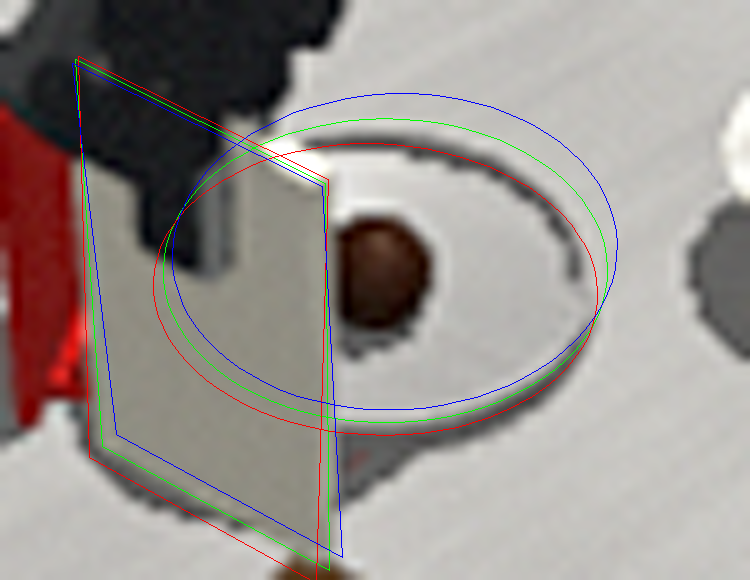

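The rim lies between the 0° and +3° overlays. Allowing for the offset already present in the first fit, that is about 1° of tilt, well within the limit of 7°. The plate matches the 0° outline, the truffle is at rest in the middle, and the arm is still. Handing in.

```bash
python3 - <<'E'
from h import *
delta(None);print(robot.close_job())
E
```

```text
t 20.325 tcp [ 0.4766 -0.0331  0.2523] yaw_y 103.32 tilt 0.036 zax [ 0.e+00  6.e-04 -1.e+00] F [ 0.08 -0.17 -2.28] M [-0.042  0.031  0.02 ] op 0.083 q [-0.21  0.19  1.77  0.    1.19 -2.02]
the job is handed in; nothing more can be done
None
```

I took the dish by the top of its white plate and slid it 132 mm straight up out of the stand. Its lower edge is now at about 144 mm, against posts of 80 mm. I then turned it 90.2° above the stand towards the tray on the robot's left and handed the job in at t = 20.3 s, still holding it with 80 N.

**Last checks:**
- The tool's tilt was 0.04°, and readings about 1 s after the turn were steady.
- The truffle looked centred and at rest. The ring cutter and bowl were unmoved as far as the camera showed.

**What did not fully agree:**
- **Tilt:** in the last picture the dish rim sat slightly low at its outer side. I estimate about 1° of tilt, up to 2° at most, against the 7° at which the truffle would roll. The moves cannot correct tilt.
- **Plate shift:** closing the fingers moved the plate by about 1–2 mm in its slots. Side forces during the lift stayed around 1 N.
- **Wrong units once:** my first move row was in millimetres instead of metres. The per-row limit kept it to about 60 mm through free air.

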